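# Cover the parts pot and hold up the draught screen

## Robot

A 6-joint arm with a two-finger parallel gripper is mounted at the origin on the work surface. World frame = base frame: x ahead of the robot, y to its left, z up, the work surface at z = 0. Lengths are in m, angles in rad, forces in N, time in s.
With the tool pointing down it reaches from about 0.275 to 0.825 m from the base axis. Payload 4.9 kg.
Tool frame: the origin (TCP) lies on the mounting face of the last link; the fingertips stand 173 mm ahead of it and the grasp point (between the pads) lies 155 mm ahead of it (bot.tip_reach is the distance from the TCP to the fingertips, in m); z points along the fingers, y is the line along which they close (so a half turn about z gives the same grasp; the last joint's range is limited). The gripper opens to 85 mm and grips with 20 to 120 N. Pads are 22 mm wide; open, the fingers measure 114 mm over their backs; the gripper's body (76 mm by 85 mm) begins 54 mm behind the grasp point. The pads swing forward as they close: fully open they stand 13 mm farther back than shut.
Start: joints at [1.111, 0.326, -0.193, 1.052, 0, 1.437], TCP at [0.176, 0.521, 0.405] pointing down, gripper open.
Joint ranges: [-2.65, 2.65], [-0.97, 1.79], [-1.3, 1.35], [-1.93, 2.1], [-1.47, 1.37], [-3.14, 3.14]. Speed limits (rad/s): [2.57, 2.57, 3.14, 3.14, 3.14, 3.14].

## Interface

Orientations are given as a 3x3 rotation matrix whose columns are the frame's x, y, z axes.
In Python, from bench import bot, optics, nets gives the robot as it stands. Calls block until the motion is done:
- bot.move_ptp(position, orientation): joint-space move of the TCP to a pose.
- bot.move_l(position, frame=None, vel=0.15, stop_force=None): straight line of the TCP; frame=None keeps the orientation; vel is the mean speed in m/s. With stop_force (N) it stops when the force on the tool has changed by that much, and returns True; else False.
- bot.move_j(angles): joint-space move.
- bot.set_gripper(opening): finger opening in m; the grip force is fixed at half the most; returns when the fingers have stopped.
- bot.sleep(seconds).
- bot.inverse_kinematics(position, orientation): joint angles nearest the present ones, or None.
- bot.observe(): the state.
- optics.camera(name): name is "scene" or "top"; returns (picture, depth): 480x640x3 uint8, red, green, blue; 480x640 float32, m along the optical axis (not along the pixel's ray), 0 where there is no reading.
- optics.camera_model(name): a dict with "K" (3x3 intrinsics, pixels), "k1" (the pictures are not rectified: a ray, as slopes to the right and down, at radius r is drawn at 1 + k1 r^2 times it, then the intrinsics apply), "view" (4x4, takes a point from world to camera coordinates). Camera axes: x right, y up, looking along -z (the intrinsics and any distortion apply to the point x, -y, -z); pixel columns grow to the right and rows downward; lengths in m; the calibration is good to about 2 mm. A picture is of the moment at which its call begins. camera_model takes no time and is no camera call.
A pose or a line that the arm cannot do raises bot.Unreachable and nothing moves.
- bot.job_done(): hands the job in; it is judged then, once.
Trained networks look in the newest picture that a camera, given by its name, has taken for a name from the list of things; names that differ only in an ending like _2 or _b are one class to them, and where a whole thing is asked for, a point or a joint stands for the part that bears it (a point fixed in the world has none). Each returns a list of dicts, best first, with "confidence" (0 to 1); they miss things now and then, are a little off and sometimes report something else, mostly with a low value. They report only what shows in the picture. A call takes as long as a camera call.
- nets.look_for(thing, camera): "at" ([x, y, z] in m, in world coordinates, good to about 4 mm: the middle of the surface that is visible of it).
- nets.cut_out(thing, camera): "mask" (480x640 bool, what is visible of it).
- nets.landmark_of(thing, camera): "at" ([x, y, z] in m, in world coordinates, good to about 4 mm: a listed point, or the origin of a listed thing).
The state is a dict: "t": time; "q": joint angles; "joint_velocities": joint speeds; "joint_torque": joint torques, N m; "tool_pos": TCP position; "tool_rot": TCP orientation; "wrist_force": force on the tool from outside, world axes, zero at the start; "wrist_torque": the same for the moment, N m; "width": finger opening in m; "gripper_force": force on a finger pad.
Only numpy, scipy, OpenCV 4.12 (cv2) and the standard library are available. Lean on these libraries where they do the work, as an engineer would, in place of code of your own. Each camera call takes 0.05 s, during which the arm holds its last target. There are 200 camera calls.

## Task

A dusty gust is coming at the repair stall and the watch parts must not blow away: set the loose lid onto the parts pot so that it sits seated and level (lower it, do not drop it), and let go of it. Then press in the release button on the telescoping draught screen's handle by gripping the handle there, pull the screen straight up past its first stop to its second stop, and finish while still holding it up there. Leave the other things on the counter where they are.

Things in the scene. Friction and masses are not known exactly. Their poses are not given: they have to be found in the camera images.
- lid: Loose aluminium lid, 90 g: disc 100 mm across, 5 mm thick; under it a plug 74 mm across, 6 mm deep, lower edge chamfered; on top an upright black knob 18 mm across, 30 mm tall. Origin: centre of the disc's underside (top of plug); z up along the knob: disc top at z = 5 mm, knob top at 35 mm. Starts upright on the counter, resting on the plug (origin 6 mm up).
- pot: Open round aluminium parts pot, 90 mm across and 60 mm tall, wall 4 mm (mouth 82 mm across), 0.3 to 0.6 kg, loose on the counter, small watch wheels inside. Origin: centre of its underside, z up. With the lid seated the lid's origin is 60 mm above this origin.
- stand: Draught screen's stand, fixed to the counter: base plate 110 x 220 x 8 mm, square tube 26 mm wide up to 140 mm, clear lower panel on its +x side; carries the sliding screen with handle and button. Origin: centre of the base's underside; z up; x horizontal, square to the panels; handle and panels run along y. The button is on the handle's -x face, roughly towards the robot.
- grip (a point): Centre of the screen's handle, on the stand's axis, 180 mm up when the screen is down; rises with it. Handle: grey bar 85 mm long (stand's y), 24 mm thick (stand's x), 30 mm tall. Steel button 28 mm wide, 20 mm tall, 6 mm proud in the middle of its -x face, centred at this height: 30 mm over both. Beside it is free; below it the first thing is the panel's edge, 33 mm under this point.
- screen (a joint): How far the telescoping screen is pulled up (m): 0 = down, locked by the catch; 0.06 = first stop (the catch locks there if the button is out); 0.12 = second stop, the end of travel. No catch at the second stop: let go, it sinks back to the first. Moving part 0.36 to 0.57 kg plus about 1 N friction.
- button (a joint): How far the release button is pressed in (m): 0 = out, 0.006 = flush with the handle's face. It goes in along the stand's +x against a spring (2 N at first, 6 N when flush); the catch is free from about 0.004 on. Gripping the handle across its thickness at the button presses it in.
- loupe: Bystander: black eye loupe, tapered, 42 mm across, 30 mm tall. Origin: centre of its underside.
- tray: Bystander: blue small-parts tray with three compartments, 130 x 190 x 28 mm. Origin: centre of its underside.
- bottle: Bystander: white plastic jar, 52 mm across, 100 mm tall. Origin: centre of its underside.
- oil: Bystander: small amber oil jar, 34 mm across, 60 mm tall. Origin: centre of its underside.
- driver: Bystander: screwdriver 170 mm long lying on the counter, along its x axis, with a 20 to 30 mm thick handle.
- dish: Bystander: shallow open steel bowl, 130 mm across, 30 mm tall (too wide for the lid). Origin: centre of its underside.
- casering: Bystander: steel watch case, 44 mm across and 12 mm tall, with two lugs (70 mm over the lugs). Origin: centre of its underside.

How it is judged:
On the way, in this order (a step that is already met when the one before it is completed fails the run):
1. the lid sits seated and level on the pot, let go (horizontal distance between lid and pot below 0.007 m and z of lid in the frame of pot between 0.0575 and 0.0625 m and angle between the z axis of lid and the z axis of pot, either way round below 0.05 rad and contact force between the fingers and lid below 0.1 N and linear speed of lid below 0.02 m/s), for 0.2 s.
2. the release button is pressed in while the screen is still down (value of joint button above 0.0035 m and value of joint screen below 0.02 m), for 0.02 s.
3. the screen is held at its second stop (value of joint screen above 0.112 m and contact force between the fingers and stand above 2 N), for 0.3 s.
At the end, for the whole second after the job is handed in: The screen is held by the fingers (at least 2 N of contact) within 8 mm of its second stop; the lid lies centred (within 7 mm), seated (within 2.5 mm) and level (within 0.05 rad) on the upright pot, at rest (all of step 3 and horizontal distance between lid and pot below 0.007 m and z of lid in the frame of pot between 0.0575 and 0.0625 m and angle between each of lid, pot's own z axis and vertical below 0.05 rad and linear speed of lid below 0.02 m/s); the arm keeps its last pose, push and grip.
It fails at once if the lid is dropped (falls faster than 0.6 m/s out of the fingers) (linear speed of lid above 0.6 m/s and contact force between the fingers and lid below 0.05 N).
It fails at once if the pot is knocked over or shoved more than 60 mm (angle between pot's own z axis and vertical above 0.4 rad or distance of pot from where it was at the start of the episode above 0.06 m).
It fails at once if another thing on the counter is moved more than 30 mm (distance of any of loupe, tray, bottle, oil, driver, dish, casering from where it was at the start of the episode above 0.03 m).
It also fails if it takes over 54 s, if anything falls off the work surface, if the arm or the gripper's body presses on something with over 40 N, if the wrist force passes 120 N, or if a joint passes its speed limit or range.

## Working session

There is one attempt and no reset: what is moved stays moved. The work goes in short steps, each a Python script; the robot and the scene stay as the last script left them, time stands still between calls to the robot, and variables do not carry over. Pictures are saved under pics/ and viewed, at most 10 in all, crops included, and the job is handed in when it is done.

```bash
ls; mkdir -p pics
python3 - <<'E'
from bench import bot, optics, nets
import cv2, numpy as np
for c in ("scene","top"):
    p,d=optics.camera(c); cv2.imwrite(f"pics/{c}0.png",p[:,:,::-1])
    for n in ("lid","pot","stand","grip","loupe","tray","bottle","oil","driver","dish","casering"):
        print(c,n,[(np.round(r["at"],3).tolist(),round(r["confidence"],2)) for r in nets.landmark_of(n,c)[:2]])
    m=optics.camera_model(c); print(np.round(m["K"],1).tolist(),m["k1"],np.round(m["view"],3).tolist())
o=bot.observe(); print(o["t"],o["tool_pos"],o["tool_rot"],o["width"])
E
```

```text
bench.py
pics
scene lid [([0.467, -0.215, 0.005], 0.94)]
scene pot [([0.478, 0.214, -0.003], 0.97)]
scene stand [([0.621, 0.03, -0.001], 0.59)]
scene grip [([0.622, 0.03, 0.178], 0.85)]
scene loupe [([0.419, 0.009, 0.001], 0.64), ([0.623, 0.03, 0.181], 0.64)]
scene tray [([0.626, -0.367, 0.004], 0.95)]
scene bottle [([0.606, 0.339, -0.002], 0.87), ([0.419, 0.012, -0.002], 0.63)]
scene oil [([0.478, 0.364, -0.002], 0.59)]
scene driver [([0.34, 0.355, -0.006], 0.89)]
scene dish [([0.383, -0.352, -0.004], 0.56)]
scene casering [([0.491, 0.004, -0.001], 0.64)]
[[585.1, 0.0, 319.7], [0.0, 585.1, 241.1], [0.0, 0.0, 1.0]] 0.04228557520767533 [[0.725, 0.689, -0.014, -0.367], [-0.399, 0.436, 0.807, 0.09], [0.562, -0.579, 0.59, -1.53], [0.0, 0.0, 0.0, 1.0]]
top lid [([0.475, -0.218, 0.003], 0.92), ([0.496, 0.003, -0.002], 0.5)]
top pot [([0.476, 0.208, 0.001], 0.65)]
top stand [([0.618, 0.029, -0.0], 0.62)]
top grip [([0.625, 0.03, 0.182], 0.89)]
top loupe [([0.418, 0.007, -0.002], 0.76)]
top tray [([0.622, -0.366, -0.002], 0.68)]
top bottle [([0.61, 0.336, -0.006], 0.72), ([0.341, 0.358, 0.001], 0.6)]
top oil [([0.479, 0.369, 0.002], 0.5)]
top driver [([0.344, 0.358, -0.0], 0.9)]
top dish [([0.387, -0.354, 0.0], 0.56)]
top casering [([0.497, 0.008, -0.0], 0.55)]
[[566.3, 0.0, 320.3], [0.0, 566.3, 238.5], [0.0, 0.0, 1.0]] -0.01597398953909864 [[0.02, -0.999, -0.026, 0.008], [0.988, 0.016, 0.154, -0.527], [-0.153, -0.028, 0.988, -1.247], [0.0, 0.0, 0.0, 1.0]]
1.2 [0.17599643 0.52109246 0.40468246] [[-9.47412475e-01  3.20015003e-01 -1.87494883e-05]
 [ 3.20015004e-01  9.47412475e-01 -6.58655543e-06]
 [ 1.56557026e-05 -1.22403024e-05 -1.00000000e+00]] 0.08538097975963416
```

View pics/scene0.png

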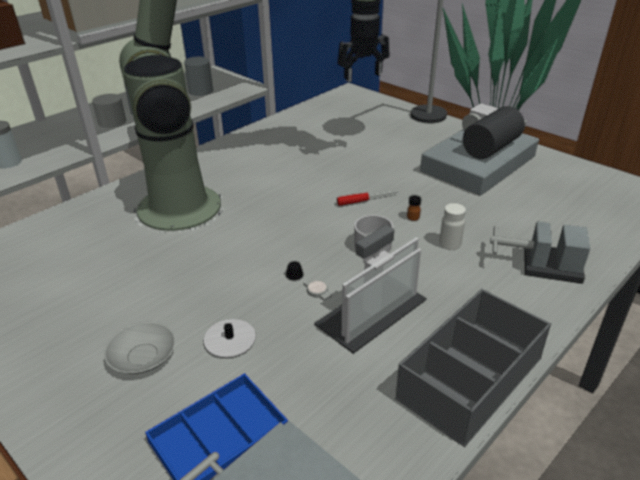

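View pics/top0.png

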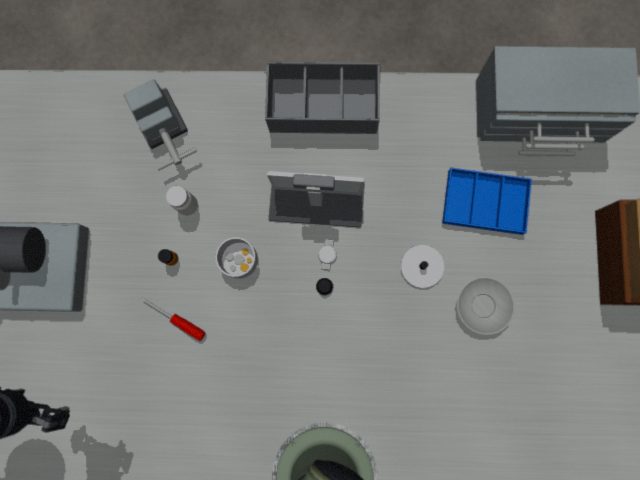

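The overhead picture shows the lid at about (424,266), the pot at (236,258) and the handle at (314,181), with the button on the robot-facing side at (313,189). These agree with the networks' results. Next I refine the positions with depth fits.

```bash
cat > h.py <<'E'
from bench import bot, optics, nets
import cv2, numpy as np
from scipy.optimize import least_squares
def cloud(c):
    p,d=optics.camera(c); m=optics.camera_model(c)
    v,u=np.indices(d.shape); K=m["K"]
    a=np.stack([(u-K[0][2])/K[0][0],(v-K[1][2])/K[1][1]],-1); s=a.copy()
    for _ in range(8): s=a/(1+m["k1"]*(s**2).sum(-1,keepdims=True))
    P=np.stack([s[...,0]*d,-s[...,1]*d,-d,np.ones_like(d)],-1)@np.linalg.inv(m["view"]).T
    P=P[...,:3]; P[d<=0]=np.nan
    return p,P
def sel(P,c,r,z0,z1):
    k=(np.hypot(P[...,0]-c[0],P[...,1]-c[1])<r)&(P[...,2]>z0)&(P[...,2]<z1); return P[k]
def disc(X,R,inner=None):
    # outline circle of known radius, from the convex hull
    H=cv2.convexHull(X[:,:2].astype(np.float32))[:,0]
    f=least_squares(lambda q:np.hypot(H[:,0]-q[0],H[:,1]-q[1])-q[2],[*X[:,:2].mean(0),R],loss="soft_l1",f_scale=.001)
    return f.x
def down(yaw): # tool z down, tool y along (cos yaw, sin yaw)
    y=np.array([np.cos(yaw),np.sin(yaw),0]); z=np.array([0,0,-1.]); return np.stack([np.cross(y,z),y,z],1)
E
python3 - <<'E'
from h import *
np.set_printoptions(precision=4,suppress=True)
for c in ("scene","top"):
    p,P=cloud(c)
    L=sel(P,(.471,-.217),.065,.004,.02); print(c,"lid disc",disc(L,.05),np.median(L,0),len(L))
    k=sel(P,(.471,-.217),.03,.025,.06); print("knob",k.mean(0),k.max(0),k.min(0),len(k))
    k=sel(P,(.477,.211),.06,.05,.08); print("pot",disc(k,.045),k.mean(0),k[:,2].max(),len(k))
    k=sel(P,(.623,.03),.055,.17,.22); 
    t=k[k[:,2]>.188]; print("handle top",t.mean(0),len(t),cv2.minAreaRect(t[:,:2].astype(np.float32)))
    g=sel(P,(.38,.0),.02,-.05,.05); print("table z",np.median(g[:,2]))
for z in (.335,.455,.5):
  for yaw in (0,.1,np.pi): print(z,yaw,bot.inverse_kinematics([.623,.03,z],down(yaw)))
E
```

```text
scene lid disc [ 0.4727 -0.2175  0.0501] [ 0.4781 -0.2226  0.01  ] 1426
knob [ 0.475  -0.2192  0.0358] [ 0.4837 -0.2097  0.0426] [ 0.4643 -0.2273  0.0252] 94
pot [0.4797 0.2072 0.0453] [0.4649 0.2165 0.0556] 0.06164811389873526 206
handle top [0.6247 0.0264 0.1926] 399 ((0.6208156943321228, 0.028620362281799316), (0.08651550114154816, 0.029952561482787132), 86.9144058227539)
table z -0.001377021932510769
top lid disc [ 0.4705 -0.2177  0.0625] [ 0.4703 -0.2169  0.0108] 1468
knob [ 0.4709 -0.2166  0.04  ] [ 0.4794 -0.2088  0.0472] [ 0.4622 -0.2259  0.0258] 57
pot [0.4797 0.2073 0.0446] [0.48   0.2085 0.0588] 0.06665729980066137 265
handle top [0.6205 0.0298 0.1941] 519 ((0.6193713545799255, 0.029871363192796707), (0.08450361341238022, 0.031142665073275566), 86.79944610595703)
table z 0.00011743620722337589
0.335 0 [-0.0702  0.5116 -0.09    0.9692  0.      1.5006]
0.335 0.1 [-0.0702  0.5116 -0.09    0.9692  0.      1.4006]
0.335 3.141592653589793 [-0.0702  0.5116 -0.09    0.9692  0.     -1.641 ]
0.455 0 [-0.0702  0.4428  0.1102  1.2382  0.      1.5006]
0.455 0.1 [-0.0702  0.4428  0.1102  1.2382  0.      1.4006]
0.455 3.141592653589793 [-0.0702  0.4428  0.1102  1.2382  0.     -1.641 ]
0.5 0 [-0.0702  0.433   0.2071  1.3449  0.      1.5006]
0.5 0.1 [-0.0702  0.433   0.2071  1.3449  0.      1.4006]
0.5 3.141592653589793 [-0.0702  0.433   0.2071  1.3449  0.     -1.641 ]
```

Run:
```python
from h import *
np.set_printoptions(precision=4,suppress=True)
R=down(0.); lx,ly=.4715,-.2172
bot.move_ptp([lx,ly,.30],R)
bot.move_l([lx,ly,.034+.155],vel=.12,stop_force=8)
bot.set_gripper(0.0)
o=bot.observe(); print(o["t"],o["tool_pos"],o["width"],o["gripper_force"])
bot.move_l([lx,ly,.42],vel=.2)
pos=[.4797,.2073]
bot.move_l([*pos,.42],vel=.25)
o=bot.observe(); print(o["t"],o["tool_pos"],o["width"],o["wrist_force"])
bot.move_l([*pos,.060+.006+.030+.155+.03],vel=.15)
bot.sleep(.2)
for c in ("scene","top"):
    p,P=cloud(c); cv2.imwrite(f"pics/{c}1.png",p[120:380,150:480,::-1] if c=="scene" else p[160:360,120:440,::-1])
    X=sel(P,pos,.065,.07,.115); print(c,disc(X,.05),X.min(0),X.max(0),len(X))
    print(nets.landmark_of("lid",c)[:1],nets.landmark_of("pot",c)[:1])
print(bot.observe()["tool_pos"],bot.observe()["t"])
```

```text
5.8417 [ 0.4716 -0.2173  0.1894] 0.01590091205180305 58.43883812427521
9.0 [0.4797 0.2066 0.42  ] 0.016126744485040326 [-0.1704 -1.1572 -0.1485]
scene [0.4828 0.205  0.0498] [0.4319 0.1552 0.0949] [0.5333 0.2552 0.1149] 728
[{'at': [0.4785, 0.2108, 0.0985], 'confidence': 0.7}] [{'at': [0.4748, 0.2124, -0.0038], 'confidence': 0.64}]
top [0.4811 0.2063 0.0493] [0.4321 0.1581 0.0946] [0.53   0.2441 0.1148] 683
[{'at': [0.482, 0.2069, 0.0959], 'confidence': 0.6}] [{'at': [0.4778, 0.2032, 0.0008], 'confidence': 0.44}]
[0.4797 0.2073 0.2811] 10.575
```

View pics/scene1.png

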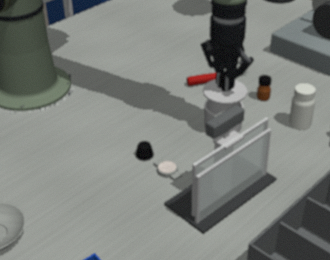

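The lid is held level above the pot (crop around (225,95)). By the same-camera fits it sits about (+2, -1.5) mm off centre, so I correct that and lower it with a force stop.

Run:
```python
from h import *
np.set_printoptions(precision=4,suppress=True)
pos=[.4777,.2087]
bot.move_l([*pos,.2811],vel=.05)
bot.move_l([*pos,.255],vel=.06,stop_force=6)
s=bot.move_l([*pos,.2405],vel=.02,stop_force=4)
o=bot.observe(); print(s,o["t"],o["tool_pos"],o["wrist_force"],o["wrist_torque"])
p,P=cloud("scene"); cv2.imwrite("pics/s2.png",cv2.resize(p[150:300,310:470,::-1],None,fx=4,fy=4))
X=sel(P,pos,.065,.055,.075); print(disc(X,.05),np.median(X,0),len(X))
A=np.c_[X[:,:2],np.ones(len(X))]; print("tilt",np.linalg.lstsq(A,X[:,2],rcond=None)[0])
```

```text
True 11.9917 [0.4777 0.2087 0.2434] [-0.5974 -0.9825  4.9503] [-0.0325  0.0753 -0.0021]
[0.4798 0.2075 0.0498] [0.4792 0.1972 0.0635] 522
tilt [ 0.0128 -0.0005  0.0577]
```

View pics/s2.png

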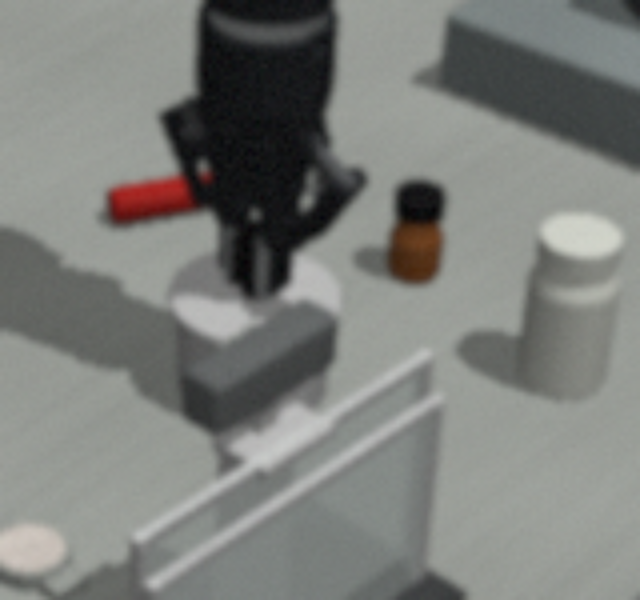

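The lid made contact at exactly the seated height (TCP 0.2434) and the plane fit shows it level. I'll release it, check again, then go above the handle.

Run:
```python
from h import *
np.set_printoptions(precision=4,suppress=True)
pos=[.4777,.2087]
bot.set_gripper(.06); bot.sleep(.2)
bot.move_l([*pos,.42],vel=.2)
bot.set_gripper(.085)
gx,gy,R=.623,.0295,down(-.055)
bot.move_ptp([gx,gy,.45],R)
bot.move_l([gx,gy,.40],vel=.15)
p,P=cloud("scene"); cv2.imwrite("pics/s3.png",cv2.resize(p[150:370,280:470,::-1],None,fx=2.7,fy=2.7))
X=sel(P,pos,.065,.055,.08); print(disc(X,.05),np.median(X,0),len(X))
A=np.c_[X[:,:2],np.ones(len(X))]; print("tilt",np.linalg.lstsq(A,X[:,2],rcond=None)[0])
k=sel(P,pos,.03,.08,.11); print("knob",k.mean(0),k.max(0))
o=bot.observe(); print(o["t"],o["tool_pos"],o["width"],o["wrist_force"])
```

```text
[0.4785 0.2075 0.0496] [0.476  0.2021 0.0635] 605
tilt [0.019  0.0007 0.0548]
knob [0.4816 0.2054 0.0892] [0.4883 0.2187 0.0964]
15.6 [0.623  0.0304 0.4011] 0.0851483989432017 [-0.0726 -0.0223  0.7224]
```

View pics/s3.png

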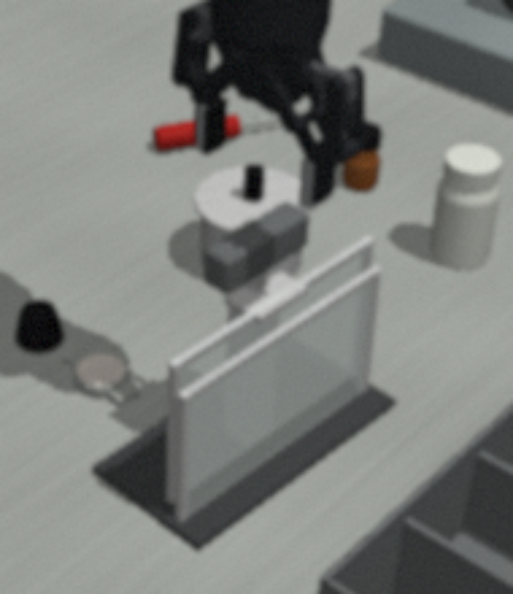

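The lid is seated level on the pot at (250,200), and the open fingers straddle the handle at (255,245). Next I grip the handle and lift.

Run:
```python
from h import *
np.set_printoptions(precision=4,suppress=True)
gx,gy=.623,.0295
def st(n): o=bot.observe(); print(n,round(o["t"],2),o["tool_pos"],round(o["width"],4),o["gripper_force"],o["wrist_force"])
hit=bot.move_l([gx,gy,.337],vel=.08,stop_force=8); st(hit)
if not hit:
    bot.set_gripper(0.0); bot.sleep(.2); st("grip")
```

```text
False 16.53 [0.6233 0.0295 0.3375] 0.0852 0.0 [-0.0717 -0.5689  0.159 ]
grip 17.32 [0.6218 0.0296 0.3373] 0.0231 60.77120929956436 [-6.503   0.1443  5.5718]
```

Run:
```python
from h import *
np.set_printoptions(precision=4,suppress=True)
gx,gy=.6222,.0296
def st(n): o=bot.observe(); print(n,round(o["t"],2),o["tool_pos"],round(o["width"],4),o["gripper_force"],o["wrist_force"])
for z in (.367,.417,.4585):
    hit=bot.move_l([gx,gy,z],vel=.06,stop_force=25); st(hit)
    if hit: break
p,P=cloud("scene"); cv2.imwrite("pics/s4.png",cv2.resize(p[120:370,280:470,::-1],None,fx=2.3,fy=2.3))
print([r for r in nets.landmark_of("grip","scene")[:1]])
st("end")
```

```text
False 17.98 [0.6216 0.0296 0.3675] 0.0231 59.572124630212784 [-5.8286 -0.5857 -3.1591]
False 18.96 [0.6216 0.0296 0.4179] 0.0233 59.63446095585823 [-7.7684 -0.1092 -3.0864]
False 19.8 [0.6218 0.0296 0.4575] 0.0228 69.31163258850574 [ -4.353    0.2834 -13.2562]
[{'at': [0.6236, 0.0314, 0.2986], 'confidence': 0.85}]
end 19.9 [0.6218 0.0296 0.4574] 0.0229 69.30630661547184 [ -4.9028  -0.1241 -12.755 ]
```

View pics/s4.png

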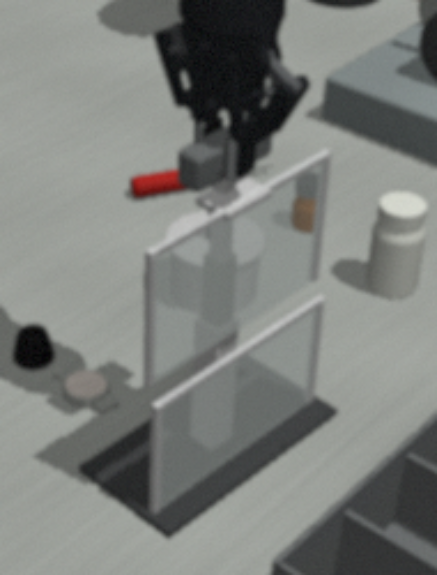

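The screen is fully up: the handle is gripped at (205,160), the stop force has risen, and the handle centre reads 0.299 m. The lid is still on the pot at (215,240).

Run:
```python
from bench import bot
bot.sleep(.5); o=bot.observe(); print(o["t"],o["tool_pos"],o["gripper_force"],o["wrist_force"])
print(bot.job_done())
```

```text
20.4 [0.62177406 0.02962092 0.457468  ] 69.30314250290394 [ -4.97961035   0.45737413 -13.2989765 ]
the job is handed in; nothing more can be done
None
```

I handed the job in at 20.4 s: the lid measured seated and level on the pot and is let go, and the arm is still holding the screen up at its second stop; the hand-in returned no verdict.

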